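# Repack a wash shaker's tin with bearing caps and restart it

## Robot

A 6-joint arm with a two-finger parallel gripper is mounted at the origin on the work surface; the furniture and walls round the work are solid. World frame = base frame: x ahead of the robot, y to its left, z up, the work surface at z = 0. Lengths are in mm, angles in rad, forces in N, time in s.
With the tool pointing down it reaches from about 275 to 850 mm from the base axis. Payload 5.2 kg.
Tool frame: the origin (TCP) lies between the finger pads; the fingertips stand 14 mm ahead of it and the grasp point (between the pads) lies 5 mm behind it; z points along the fingers, y is the line along which they close (so a half turn about z gives the same grasp; the last joint's range is limited). The gripper opens to 85 mm and grips with 20 to 120 N. Pads are 22 mm wide; open, the fingers measure 114 mm over their backs; the gripper's body (76 mm by 85 mm) begins 54 mm behind the grasp point. The pads swing forward as they close: fully open they stand 13 mm farther back than shut.
Start: joints at [-1.41, 0.259, 1.535, -0, 1.348, -0.203], TCP at [195.726, -514, 245.31] pointing down, gripper open.
Joint ranges: [-3.14, 3.14], [-0.91, 2.08], [0.19, 2.58], [-1.22, 4.36], [0.22, 2.71], [-3.12, 3.12]. Speed limits (rad/s): [2.57, 2.57, 3.14, 3.14, 3.14, 3.14].

## Interface

Orientations are given as a rotation vector (axis times angle).
In Python, from workcell import state, imaging, ctrl, recognise, silhouettes gives the robot as it stands.
- The arm moves only by the tool apply_moves, never from a script. Its argument "moves" is one flat list of numbers, 4 for each row, row after row: the shift along the tool's x, y, z in units of 40 mm (1.0 is 40 mm), then the turn about the tool's z in units of 8 degrees (1.0 is 8 degrees). A call has 1 to 20 rows; each row shifts and turns the commanded pose from where the row before left it, along the tool's axes as they then stand; what a row does not reach is not made up. A row lasts 1/10 s, in which the tool goes at most 50 mm and 8.59 degrees, less where a joint would pass 70% of its speed; a pose out of reach is approached as far as the arm can. A call is refused whole if a number of a shift passes 1 or a number of a turn 1, either way. A call with a gripper value outside its range is refused whole. "grip" is the opening, from 0 (shut) to 1 (fully open), set as the call begins (left out, the last holds). The fingers move at their own pace and stop on an object; "grip_force" is the grip in N (left out, the last holds). Time passes only in rows, so rows that do not move let the fingers close. It gives the time, the measured TCP pose, the force, the opening and the grip force at its end, in the units of the state.
- state(): the state, without advancing time (a new reading comes with each control period).
- imaging.get_image(name): name is "scene" or "top" or "wrist"; returns (picture, depth): 480x640x3 uint8, red, green, blue; 480x640 float32, mm along the optical axis (not along the pixel's ray), 0 where there is no reading.
- imaging.camera_model(name): a dict with "fx", "fy", "cx", "cy" (pixels), "R" (3x3) and "t" (3): a world point X has camera coordinates R X + t; the wrist camera has in their place "T_tool_cam" (4x4, takes a point from camera to tool coordinates, whose origin is the TCP and whose axes are the flange's). Camera axes: x right, y down, z forward; pixel columns grow to the right and rows downward; lengths in mm; the calibration is good to about 2 mm. A picture is of the moment at which its call begins: read the wrist's pose just before it. camera_model takes no time and is no camera call.
- ctrl.sign_off(): hands the job in; it is judged then, once.
Trained networks look in the newest picture that a camera, given by its name, has taken for a name from the list of things; names that differ only in an ending like _2 or _b are one class to them, and where a whole thing is asked for, a point or a joint stands for the part that bears it (a point fixed in the world has none). Each returns a list of dicts, best first, with "p" (0 to 1); they miss things now and then, are a little off and sometimes report something else, mostly with a low value. They report only what shows in the picture. A call takes as long as a camera call. They do not tell look-alikes from the thing itself.
- recognise(camera, name): "at" ([column, row] in pixels, amid what is visible of it).
- silhouettes(camera, name): "mask" (480x640 bool, what is visible of it) and "at" ([column, row] in pixels, amid what is visible of it).
The state is a dict: "t": time; "joint_pos": joint angles; "dq": joint speeds; "joint_efforts": joint torques, N m; "eef_pos": TCP position; "orientation": TCP orientation; "contact_force": force on the tool from outside, world axes, zero at the start; "wrist_torque": the same for the moment, N m; "finger_gap": finger opening in mm; "gripper_force": force on a finger pad.
Only numpy, scipy, OpenCV 4.12 (cv2) and the standard library are available. Lean on these libraries where they do the work, as an engineer would, in place of code of your own. Each camera call takes 0.05 s, during which the arm holds its last target. There are 200 camera calls.

## Task

Stop the wash shaker by pressing the mushroom stop on its control box right down, then pack every bearing cap flat on the floor of the round tin in honeycomb fashion, one in the middle and the others round it (four already lie in the tin, out of place; the rest stand on the bench). Then slide the timer all the way to its far end, away from the stop, and last turn the mushroom head clockwise until it comes up again. Leave the other things on the bench where they stand.

Things in the scene. Friction and masses are not known exactly. Their poses are not given: they have to be found in the camera images.
- cap_0_mid (a point): centre (half-way up, 27 mm above the underside, on the axis; z along the axis, upward) of a bearing cap of bare aluminium: a round flange of 60 mm diameter, 12 mm thick, its rims bevelled, with a round boss of 24 mm diameter rising from its middle to 54 mm above the underside; 150 g, most of it in the flange. Grip the boss from above. It starts inside the tin, out of place.
- cap_1_mid (a point): the same point of another such bearing cap, which also starts inside the tin, out of place: the caps there leave no room for a full packing until they are moved
- cap_2_mid (a point): the same point of another such bearing cap, which also starts inside the tin, out of place: the caps there leave no room for a full packing until they are moved
- cap_3_mid (a point): the same point of another such bearing cap, which also starts inside the tin, out of place: the caps there leave no room for a full packing until they are moved
- cap_4_mid (a point): the same point of another such bearing cap, which starts on the bench at the right, or is absent in this run (None)
- cap_5_mid (a point): the same point of another such bearing cap, which starts on the bench at the right, or is absent in this run (None)
- cap_6_mid (a point): the same point of another such bearing cap, which starts on the bench at the right, or is absent in this run (None)
- tin_floor (a point): centre of the inner floor of the round dark steel tin on top of the wash shaker (a low round grey machine left of the robot's middle, fixed); 44 mm above the bench. Tin 198 mm wide inside, rim 16 mm above the floor, wall 3 mm; seven caps fit only as one in the middle and six round it, about 64 mm from the middle
- timer (a joint): the timer slide, a small black grip (20 mm along its travel, 28 mm across, 40 mm high, underside 44 mm and top 84 mm above the bench) on an aluminium track on the shaker's grey control box (190 x 70 mm, 30 mm high, fixed, right of the middle): m slid, 0 at the end by the mushroom stop, 0.06 at the far end stop; needs about 2 N, stays where it is left
- timer_mid (a point): centre of the timer's grip, half-way up it, moving with it; its y axis points along the travel to the far end (to the robot's right). The control box's centre lies on this line, 56 mm from the mushroom's axis; its long side runs along it
- stop_turn (a joint): how far the mushroom head is turned clockwise seen from above: rad, 0 at the start to 0.95 at its end stop; it stays where it is left. Turning it raises the head by 8.9 mm per rad (about 0.1 N m)
- stop_top (a point): middle of the top of the round mushroom head at the other end of the control box, moving with it; head 43 mm in diameter and 20 mm high below this point, above a collar; the point is 74 mm above the bench at the start and 66 mm when pressed right down, which takes about 5 N (the head then stays down by itself) and comes up to 74 mm again as the head is turned. The head turns about the vertical through this point.
- bin_tip (a point): the corner nearest the robot of a nest of blue bins that hangs from the back wall out over the bench, between the tin and the caps (fixed), 170 to 310 mm above the bench. Its near sides run from (x, y) = (0.72, 0.06) to (0.53, -0.05), this corner, (0.56, -0.22) and (0.78, -0.09) m. Carry things round the robot's side of this corner, 0.1 m clear
- bin_tip_2 (a point): the same corner of a second nest of blue bins further right, 155 to 300 mm above the bench (fixed); its near sides run from (0.88, -0.22) to (0.69, -0.34), this corner, (0.70, -0.49) and (0.93, -0.36) m. The solid back wall, with a rail, stands on the line 0.866 x + 0.5 y = 0.645 m
- bin_edge_3 (a point): middle of the lower edge, nearest the robot, of a small blue bin on the left beside the tin, 200 to 295 mm above the bench (fixed); the edge runs from (0.30, 0.305) to (0.495, 0.41) m
- tape_roll: a roll of tape lying flat, 100 mm wide, 24 mm high, on the bench at the far right: leave it alone. Origin under its centre
- grease_tin: a closed round tin, 72 mm wide, 40 mm high, behind the caps: leave it alone. Origin under its centre
- seat_block: a wooden block, 30 x 36 mm, 58 mm high, under the corner of the nearer bins: leave it alone. Origin under its centre
There are look-alikes about, which are no part of the job. Leave any brown look-alike of the part that bears cap_5_mid alone.

How it is judged (in metres and radians):
On the way, in this order (a step that is already met when the one before it is completed fails the run):
1. the mushroom stop is pressed right down and stays down (z of stop_top in the frame of tin_floor below 0.024 m), for 0.3 s.
2. with the stop down, every cap stands flat on the tin's floor, one of them in the middle (z of stop_top in the frame of tin_floor below 0.024 m and horizontal distance between each of cap_0_mid, cap_1_mid, cap_2_mid, cap_3_mid, cap_4_mid, cap_5_mid, cap_6_mid and tin_floor below 0.072 m and z of cap_0_mid in the frame of tin_floor between 0.023 and 0.031 m and angle between each of cap_0_mid, cap_1_mid, cap_2_mid, cap_3_mid, cap_4_mid, cap_5_mid, cap_6_mid's own z axis and vertical below 0.08 rad and z of cap_1_mid in the frame of tin_floor between 0.023 and 0.031 m and z of cap_2_mid in the frame of tin_floor between 0.023 and 0.031 m and z of cap_3_mid in the frame of tin_floor between 0.023 and 0.031 m and z of cap_4_mid in the frame of tin_floor between 0.023 and 0.031 m and z of cap_5_mid in the frame of tin_floor between 0.023 and 0.031 m and z of cap_6_mid in the frame of tin_floor between 0.023 and 0.031 m and horizontal distance between any of cap_0_mid, cap_1_mid, cap_2_mid, cap_3_mid, cap_4_mid, cap_5_mid, cap_6_mid and tin_floor below 0.012 m), for 0.3 s.
3. the timer is slid to its far end (value of joint timer above 0.055 m and z of stop_top in the frame of tin_floor below 0.024 m), for 0.2 s.
4. the mushroom head is turned clockwise and has come up (z of stop_top in the frame of tin_floor above 0.028 m and value of joint stop_turn above 0.7 rad), for 0.2 s.
At the end, for the whole second after the job is handed in: every cap flat on the tin floor (height within 4 mm, tilt under 0.08 rad, within 72 mm of the axis), one within 12 mm of the axis, the timer within 5 mm of its far end, the mushroom head turned over 0.7 rad and within 2 mm of its raised height (all of step 4 and horizontal distance between each of cap_0_mid, cap_1_mid, cap_2_mid, cap_3_mid, cap_4_mid, cap_5_mid, cap_6_mid and tin_floor below 0.072 m and z of cap_0_mid in the frame of tin_floor between 0.023 and 0.031 m and angle between each of cap_0_mid, cap_1_mid, cap_2_mid, cap_3_mid, cap_4_mid, cap_5_mid, cap_6_mid's own z axis and vertical below 0.08 rad and z of cap_1_mid in the frame of tin_floor between 0.023 and 0.031 m and z of cap_2_mid in the frame of tin_floor between 0.023 and 0.031 m and z of cap_3_mid in the frame of tin_floor between 0.023 and 0.031 m and z of cap_4_mid in the frame of tin_floor between 0.023 and 0.031 m and z of cap_5_mid in the frame of tin_floor between 0.023 and 0.031 m and z of cap_6_mid in the frame of tin_floor between 0.023 and 0.031 m and horizontal distance between any of cap_0_mid, cap_1_mid, cap_2_mid, cap_3_mid, cap_4_mid, cap_5_mid, cap_6_mid and tin_floor below 0.012 m and value of joint timer above 0.055 m); the robot touches nothing.
It fails at once if the tape roll, the grease tin or the wooden block is moved more than 5 cm (distance of any of tape_roll, grease_tin, seat_block from where it was at the start of the episode above 0.05 m).
Of cap_4, cap_5, cap_6 only 1 to 3 are there at a start; the rules pass over those that are not, and their reading is None.
At some moment in a run one of cap_4, cap_5, cap_6 may be knocked a few centimetres aside while the robot is not near it.
Once in a run the grip may slacken for a moment while it holds something.
It also fails if it takes over 210 s, if anything falls off the work surface, if the arm or the gripper's body presses on something with over 40 N, if the wrist force passes 120 N, or if a joint passes its speed limit or range.

## Working session

There is one attempt and no reset: what is moved stays moved. The work goes in short steps, Python scripts to look and compute and a tool call to move; the robot and the scene stay as the last step left them, time stands still between calls to the robot, and variables do not carry over. Pictures are saved under pics/ and viewed, at most 14 in all, crops included, and the job is handed in when it is done.

Besides the shell and the picture viewer there is one more tool, called by a JSON object that holds its "method" and its "body", one argument or row to a line. apply_moves: Moves the arm, as the interface text tells. Its arguments: {"type":"object","properties":{"moves":{"type":"array","items":{"type":"number"}},"grip":{"type":"number"},"grip_force":{"type":"number"}},"required":["moves"]}

```bash
mkdir -p pics
cat > h.py <<'E'
import numpy as np, cv2
from scipy.spatial.transform import Rotation as Ro
from workcell import state, imaging, ctrl, recognise, silhouettes
def cam(name):
    m=imaging.camera_model(name)
    if name=="wrist":
        s=state(); T=np.eye(4); T[:3,:3]=Ro.from_rotvec(s["orientation"]).as_matrix(); T[:3,3]=s["eef_pos"]
        W=T@np.array(m["T_tool_cam"])
        R,p=W[:3,:3],W[:3,3]
    else:
        R=np.array(m["R"]).T; p=-R@np.array(m["t"])
    return m,R,p
def ray(C,uv,z=None,d=None):
    m,R,p=C; v=R@np.array([(uv[0]-m["cx"])/m["fx"],(uv[1]-m["cy"])/m["fy"],1.])
    if d is None: d=(z-p[2])/v[2]
    return p+d*v
def cloud(C,dep):
    m,R,p=C; v,u=np.mgrid[:480,:640]
    P=np.stack([(u-m["cx"])/m["fx"]*dep,(v-m["cy"])/m["fy"]*dep,dep],-1)@R.T+p
    P[dep<=0]=np.nan
    return P
def snap(name,fn=None):
    C=cam(name); im,d=imaging.get_image(name)
    if fn: cv2.imwrite("pics/"+fn,im[:,:,::-1])
    return C,im,d
E
python3 - <<'E'
from h import *
s=state(); print({k:np.round(v,2) for k,v in s.items()})
print(np.round(Ro.from_rotvec(s["orientation"]).as_matrix(),2))
for n in("top","scene"):
    C,im,d=snap(n,n+"0.png"); print(n,C[2])
    P=cloud(C,d)
    for k in("cap_0_mid","stop_top","timer_mid","tape_roll","grease_tin","seat_block"):
        for r in silhouettes(n,k):
            if r["p"]<.2: continue
            u,v=map(int,r["at"]); q=P[r["mask"]]; q=q[~np.isnan(q[:,0])]
            print(k,round(r["p"],2),u,v,np.round(np.median(q,0)),np.round(q[q[:,2]>np.percentile(q[:,2],98)-4].mean(0)), len(q))
E
```

```text
{'t': np.float64(0.0), 'joint_pos': array([-1.41,  0.26,  1.54, -0.  ,  1.35, -0.2 ]), 'dq': array([ 0., -0., -0.,  0., -0.,  0.]), 'joint_efforts': array([ 0.000e+00, -4.460e+01, -2.906e+01, -0.000e+00,  1.000e-02,
       -0.000e+00]), 'eef_pos': array([ 195.63, -513.48,  244.46]), 'orientation': array([-3.09, -0.57, -0.  ]), 'contact_force': array([ 0.1 ,  0.77, -0.53]), 'wrist_torque': array([ 0.  , -0.03, -0.  ]), 'gripper_force': np.float64(0.0), 'finger_gap': np.float64(85.39)}
[[ 0.93  0.36 -0.  ]
 [ 0.36 -0.93  0.  ]
 [ 0.   -0.   -1.  ]]
top [ 422.47889797 -104.73587399 1360.55348943]
cap_0_mid 0.78 243 241 [519. 108.  55.] [522. 112.  98.] 377
cap_0_mid 0.38 384 290 [ 390. -288.   82.] [ 390. -290.   86.] 76
stop_top 0.49 362 279 [ 430. -219.   71.] [ 430. -220.   74.] 200
timer_mid 0.61 364 278 [ 432. -221.   71.] [ 430. -218.   75.] 182
timer_mid 0.46 386 291 [ 390. -288.   82.] [ 389. -290.   86.] 75
timer_mid 0.21 492 256 [ 476. -567.   21.] [ 476. -565.   26.] 602
tape_roll 0.66 493 259 [ 474. -567.   21.] [ 476. -564.   26.] 587
grease_tin 0.79 368 191 [ 664. -239.   36.] [ 666. -238.   40.] 481
grease_tin 0.44 225 248 [496. 161.  43.] [495. 155.  59.] 2708
seat_block 0.75 211 266 [468. 200.  55.] [469. 202.  97.] 377
scene [-192.36510002 -970.90936226 1172.78409805]
cap_0_mid 0.5 269 216 [524. 101.  71.] [521. 104.  99.] 115
tape_roll 0.62 414 394 [ 471. -570.   22.] [ 474. -570.   26.] 899
grease_tin 0.77 379 272 [ 659. -247.   36.] [ 665. -244.   41.] 504
```

View pics/top0.png

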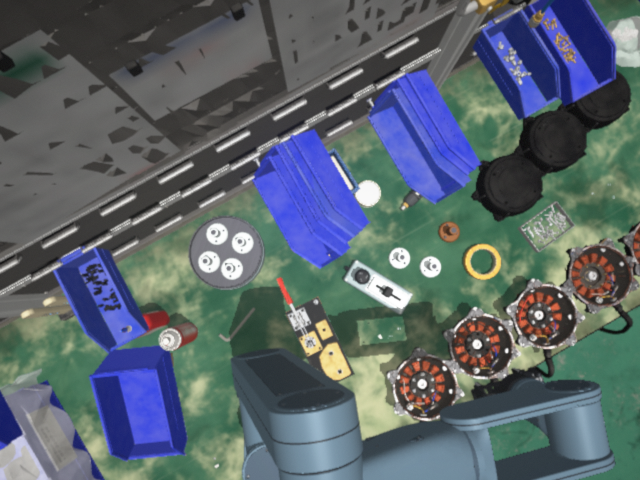

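View pics/scene0.png

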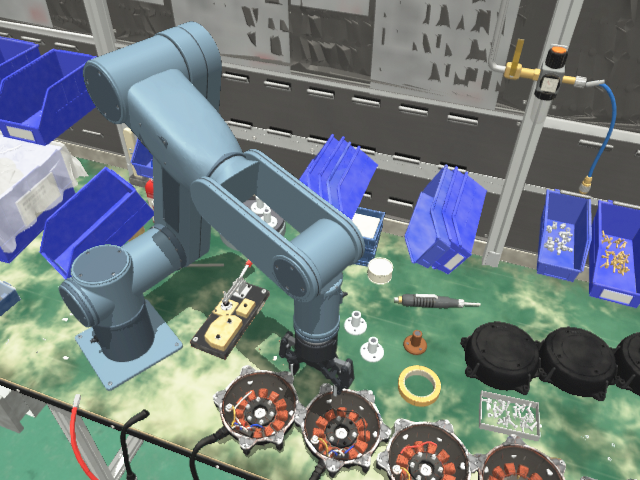

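The top view shows the tin at about (226,252) with four caps at (215,232), (242,243), (207,262) and (232,268). Two silver caps stand on the bench at (400,258) and (431,266), and the brown look-alike is at (448,231). The stop is at about (362,276) and the timer at about (387,292). So there are six caps in this run.

```bash
cat >> h.py <<'E'
def blobs(P,box,z0,z1,mn=15):
    x0,x1,y0,y1=box
    M=(P[...,0]>x0)&(P[...,0]<x1)&(P[...,1]>y0)&(P[...,1]<y1)&(P[...,2]>z0)&(P[...,2]<z1)
    n,L,st,c=cv2.connectedComponentsWithStats(M.astype(np.uint8))
    out=[]
    for i in range(1,n):
        if st[i,4]<mn: continue
        q=P[L==i]; (cx,cy),r=cv2.minEnclosingCircle(q[:,:2].astype(np.float32))
        out.append((q.mean(0).round(1),np.round([cx,cy,r],1),st[i,4],c[i].round(0)))
    return out
E
python3 - <<'E'
from h import *
C,im,d=snap("top"); P=cloud(C,d)
print("tincaps");[print(*b) for b in blobs(P,(380,620,30,260),90,106)]
print("tin");[print(*b) for b in blobs(P,(380,620,30,260),36,70,100)]
print("bench");[print(*b) for b in blobs(P,(380,620,-480,-250),42,62,8)]
print("stop");[print(*b) for b in blobs(P,(330,480,-350,-160),64,79)]
print("timer");[print(*b) for b in blobs(P,(330,480,-350,-160),79,92,5)]
print("box");
M=(abs(P[...,2]-30)<6)&(P[...,0]>320)&(P[...,0]<500)&(P[...,1]>-370)&(P[...,1]<-150)
print(cv2.minAreaRect(P[M][:,:2].astype(np.float32)))
cv2.imwrite("pics/t1.png",cv2.resize(im[200:320,180:450,::-1],None,fx=2.9,fy=2.9,interpolation=cv2.INTER_CUBIC))
E
```

```text
tincaps
[610.3 242.2  99.4] [609.7 243.4  18.7] 26 [192. 208.]
[546.3 182.8  96.6] [546.5 183.6  11.6] 61 [214. 232.]
[522.1 111.1  96.9] [522.6 110.9  11.5] 57 [240. 241.]
[468.9 203.1  96.9] [468.7 203.9  12.1] 64 [205. 261.]
[450.2 139.2  96.4] [450.2 139.5  11.6] 63 [229. 268.]
tin
[495.1 159.3  47.3] [494.8 158.6 103. ] 3962 [225. 253.]
bench
[ 561.  -471.1   52.4] [ 561.8 -473.4   11.8] 50 [452. 230.]
[ 484.5 -330.9   52.6] [ 484.6 -331.1   11.8] 60 [402. 257.]
[ 460.2 -418.5   52.2] [ 460.3 -419.4   11.5] 62 [434. 266.]
[ 401.9 -269.    44.9] [ 403.3 -273.3   23.5] 106 [379. 287.]
[ 387.5 -314.1   44.2] [ 388.2 -314.3   12.4] 31 [395. 293.]
stop
[ 430.9 -219.8   70.9] [ 431.  -219.8   21. ] 179 [362. 277.]
timer
[ 390.1 -289.3   83.2] [ 389.7 -289.6   14.1] 64 [389. 292.]
box
((431.1901550292969, -281.9544677734375), (195.92478942871094, 133.92877197265625), 59.03065872192383)
```

View pics/t1.png

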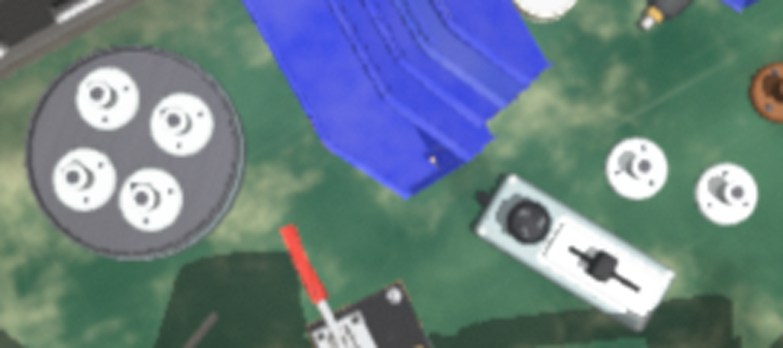

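{"method": "apply_moves", "body": {
  "moves": [0,0,0,0.87,0,0,0,0.87,0,0,0,0.87,0.588,-0.734,0.275,0,0.588,-0.734,0.275,0,0.588,-0.734,0.275,0,0.588,-0.734,0.275,0,0.588,-0.734,0.275,0,0.588,-0.734,0.275,0,0.588,-0.734,0.275,0,0.588,-0.734,0.275,0,0.588,-0.734,0.275,0,0.588,-0.734,0.275,0,0,0,0,0,0,0,0,0],
  "grip": 0,
  "grip_force": 30
}}

```text
t: 2.25
eef_pos: [431.4, -219.9, 135.2]
orientation: [3.142, 0.003, -0.001]
contact_force: [-0.7, -0.2, 0.2]
finger_gap: 0.5
gripper_force: 0.0
```

{"method": "apply_moves", "body": {
  "moves": [0,0,0.6,0,0,0,0.5,0,0,0,0.1,0,0,0,0.07,0,0,0,0.07,0,0,0,0.05,0,0,0,0,0,0,0,0,0]
}}

```text
t: 3.05
eef_pos: [431.6, -221.0, 80.1]
orientation: [3.141, -0.001, 0.002]
contact_force: [-0.2, -1.8, 0.7]
finger_gap: 0.0
gripper_force: 0.9
```

{"method": "apply_moves", "body": {
  "moves": [0,0,0.05,0,0,0,0.03,0,0,0,0,0,0,0,0,0,0,0,0,0]
}}

```text
t: 3.55
eef_pos: [431.9, -221.2, 79.5]
orientation: [3.139, 0.0, 0.004]
contact_force: [-7.0, 3.4, 27.5]
finger_gap: -0.1
gripper_force: 13.5
```

{"method": "apply_moves", "body": {
  "moves": [0,0,-0.85,0,0,0,-0.85,0,0,0,-0.85,0,-0.206,-0.9,0,0,-0.206,-0.9,0,0,-0.206,-0.9,0,0,-0.206,-0.9,0,0,-0.206,-0.9,0,0,0.333,-0.75,-0.25,0,0.333,-0.75,-0.25,0,0.333,-0.75,-0.25,0,0.333,-0.75,-0.25,0,0.333,-0.75,-0.25,0,0.333,-0.75,-0.25,0,0,0,0,0,0,0,0,0],
  "grip": 0.5
}}

```text
t: 5.15
eef_pos: [469.9, 140.0, 238.3]
orientation: [3.141, 0.002, -0.001]
contact_force: [-0.3, -0.1, -1.5]
finger_gap: 42.9
gripper_force: 0.0
```

```bash
cat >> h.py <<'E'
def look(fn=None,box=(370,620,30,290)):
    C,im,d=snap("wrist",fn); P=cloud(C,d); s=state()
    print("tcp",np.round(s["eef_pos"],1),"cam",C[2].round(0))
    print("caps");[print(*b) for b in blobs(P,box,88,106,100)]
    print("caps_on_bench");[print(*b) for b in blobs(P,(300,620,-600,-240),44,62,100)]
    M=(abs(P[...,2]-60)<2.5)&(np.hypot(P[...,0]-495,P[...,1]-159)<112)&(np.hypot(P[...,0]-495,P[...,1]-159)>93)
    q=P[M][:,:2]
    if len(q)>50:
        f=np.linalg.lstsq(np.c_[2*q,np.ones(len(q))],(q**2).sum(1),rcond=None)[0]
        print("rim",f[:2],np.sqrt(f[2]+f[:2]@f[:2]),len(q))
    return C,im,d,P
E
python3 - <<'E'
from h import *
C,im,d,P=look("w1.png")
C,im,d=snap("top"); P=cloud(C,d)
print("stop");[print(*b) for b in blobs(P,(330,480,-260,-160),58,79)]
E
```

```text
tcp [469.4 139.3 238. ] cam [538. 141. 367.]
caps
[606.5 250.5  97. ] [605.1 252.2  29.5] 1060 [165.  35.]
[548.  182.3  97.4] [548.  182.8  11.9] 931 [272. 128.]
[524.  111.6  97.5] [523.7 111.4  11.9] 856 [371. 163.]
[471.5 202.3  97. ] [470.5 203.   12.1] 802 [250. 233.]
[452.9 139.4  97.1] [451.8 139.5  11.9] 753 [333. 257.]
caps_on_bench
rim [497.37469912 158.59391566] 99.67774583438647 2934
stop
[ 431.2 -220.    63.1] [ 431.1 -220.1   20.8] 172 [362. 276.]
```

View pics/w1.png

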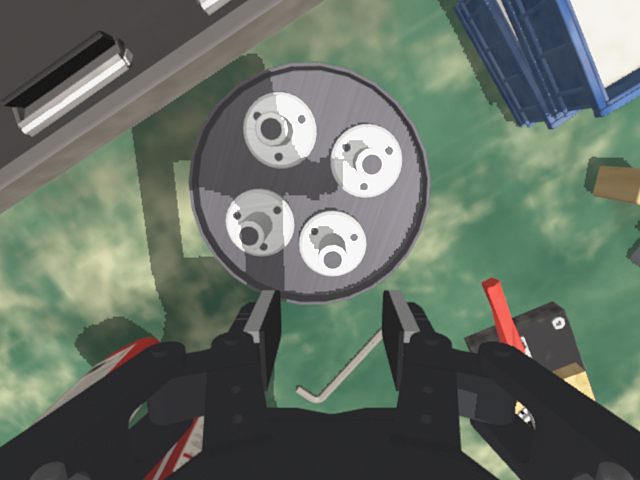

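{"method": "apply_moves", "body": {
  "moves": [0.675,0.355,0.4,0,0.675,0.355,0.4,0,0,0,0.8,0,0,0,0.9,0,0,0,0.9,0,0,0,0.65,0,0,0,0,0],
  "grip": 0.5
}}

```text
t: 5.95
eef_pos: [520.3, 109.6, 72.8]
orientation: [3.141, -0.004, -0.014]
contact_force: [-0.7, -0.2, 0.5]
finger_gap: 42.7
gripper_force: 0.0
```

{"method": "apply_moves", "body": {
  "moves": [0,0,0,0,0,0,0,0,0,0,0,0,0,0,-0.15,0,-0.2,0.2,0,0,-0.2,0.21,0,0,0,0,0,0,0,0,0.15,0,0,0,0,0],
  "grip": 0,
  "grip_force": 50
}}

```text
t: 6.85
eef_pos: [508.4, 94.2, 76.9]
orientation: [3.141, -0.002, 0.002]
contact_force: [-1.8, -2.0, 5.4]
finger_gap: 22.9
gripper_force: 51.1
```

{"method": "apply_moves", "body": {
  "moves": [0,0,0,0,0,0,0,0,0,0,-0.6,0,0,0,-0.6,0,-0.7,-0.56,0,0,-0.7,-0.56,0,0,0,0,0,0,0,0,0.6,0,0,0,0.6,0,0,0,0,0,0,0,0,0],
  "grip": 0.5
}}

```text
t: 7.95
eef_pos: [452.2, 139.3, 76.4]
orientation: [3.142, -0.001, -0.002]
contact_force: [0.9, -0.7, 0.1]
finger_gap: 42.4
gripper_force: 0.0
```

{"method": "apply_moves", "body": {
  "moves": [0,0,0,0,0,0,0,0,0,0,0,0,0,0,-0.15,0,-0.2,0.06,0,0,-0.17,0.06,0,0,0,0,0,0,0,0,0.15,0,0,0,0,0],
  "grip": 0
}}

```text
t: 8.85
eef_pos: [437.4, 134.6, 76.9]
orientation: [-3.142, 0.001, -0.001]
contact_force: [-2.0, -0.4, 8.5]
finger_gap: 22.6
gripper_force: 50.9
```

{"method": "apply_moves", "body": {
  "moves": [0,0,0,0,0,0,0,0,0,0,-0.6,0,0,0,-0.6,0,0.42,-0.85,0,0,0.42,-0.85,0,0,0,0,0,0,0,0,0.6,0,0,0,0.6,0,0,0,0,0,0,0,0,0],
  "grip": 0.5
}}

```text
t: 9.95
eef_pos: [470.3, 202.2, 76.2]
orientation: [3.141, -0.001, -0.003]
contact_force: [-0.1, 0.6, 0.8]
finger_gap: 42.7
gripper_force: 0.0
```

{"method": "apply_moves", "body": {
  "moves": [0,0,0,0,0,0,0,0,0,0,0,0,0,0,-0.15,0,-0.19,-0.06,0,0,-0.19,-0.07,0,0,0,0,0,0,0,0,0.15,0,0,0,0,0],
  "grip": 0
}}

```text
t: 10.85
eef_pos: [455.8, 208.2, 77.1]
orientation: [-3.141, 0.0, -0.001]
contact_force: [-2.7, 0.1, 8.2]
finger_gap: 22.4
gripper_force: 50.7
```

{"method": "apply_moves", "body": {
  "moves": [0,0,0,0,0,0,0,0,0,0,-0.6,0,0,0,-0.6,0,0.77,0.21,0,0,0.77,0.21,0,0,0.77,0.21,0,0,0,0,0,0,0,0,0.6,0,0,0,0.6,0,0,0,0,0,0,0,0,0],
  "grip": 0.5
}}

```text
t: 12.05
eef_pos: [547.3, 182.7, 76.2]
orientation: [3.141, -0.001, -0.003]
contact_force: [-0.4, -0.0, 0.6]
finger_gap: 43.1
gripper_force: 0.0
```

{"method": "apply_moves", "body": {
  "moves": [0,0,0,0,0,0,0,0,0,0,0,0,0,0,-0.15,0,-0.425,0.2,0,0,-0.425,0.2,0,0,-0.425,0.2,0,0,0,0,0,0,0,0,0.15,0,0,0,0,0],
  "grip": 0
}}

```text
t: 13.05
eef_pos: [498.4, 158.8, 77.3]
orientation: [-3.141, 0.001, -0.003]
contact_force: [-2.5, -1.0, 6.0]
finger_gap: 22.6
gripper_force: 50.7
```

{"method": "apply_moves", "body": {
  "moves": [0,0,0,0,0,0,0,0,0,0,-0.9,0,0,0,-0.9,0,-0.45,0.2,-0.8,0,-0.45,0.2,-0.8,0,0,0,-0.6,0,0,0,0,0,0,0,0,0],
  "grip": 0.5
}}

```text
t: 13.95
eef_pos: [461.5, 142.7, 236.6]
orientation: [-3.141, 0.001, -0.002]
contact_force: [-1.1, 0.1, 0.1]
finger_gap: 43.1
gripper_force: 0.0
```

Run:
```python
from h import *
look()
C,im,d=snap("top"); P=cloud(C,d)
print("bench");[print(*b) for b in blobs(P,(380,620,-480,-250),42,62,8)]
```

```text
tcp [461.  142.7 235.7] cam [529. 143. 365.]
caps
[605.2 252.8  96.4] [601.7 258.2  36.5] 1139 [164.  24.]
[508.1  95.4  97.4] [507.6  94.7  11.9] 873 [397. 174.]
[498.  158.8  97.4] [497.6 158.9  12. ] 830 [310. 188.]
[455.7 207.4  97. ] [454.7 208.5  12. ] 796 [247. 244.]
[437.2 134.9  97.1] [435.9 134.8  12. ] 759 [342. 267.]
caps_on_bench
rim [497.32957383 158.60342878] 99.66682290813122 3088
bench
[ 560.7 -471.6   51.4] [ 561.1 -473.4   11.8] 52 [452. 230.]
[ 484.6 -331.3   51.9] [ 485.  -331.5   11.8] 59 [402. 257.]
[ 460.  -418.6   52.4] [ 460.3 -418.4   11.9] 61 [434. 266.]
[ 403.2 -267.3   44.7] [ 405.1 -267.1   26.7] 110 [379. 287.]
[ 387.4 -317.5   44.5] [ 391.7 -320.7   22.4] 43 [397. 293.]
```

{"method": "apply_moves", "body": {
  "moves": [-0.297,0.763,0.19,0,-0.297,0.763,0.19,0,-0.297,0.763,0.19,0,-0.297,0.763,0.19,0,-0.297,0.763,0.19,0,-0.297,0.763,0.19,0,0.1,0.833,0,0,0.1,0.833,0,0,0.1,0.833,0,0,0.1,0.833,0,0,0.1,0.833,0,0,0.1,0.833,0,0,0.1,0.833,0,0,0.1,0.833,0,0,0.1,0.833,0,0,0,0,0,0,0,0,0,0]
}}

```text
t: 15.75
eef_pos: [424.9, -340.1, 188.9]
orientation: [-3.138, 0.003, 0.004]
contact_force: [0.0, -0.5, 1.0]
finger_gap: 42.7
gripper_force: 0.0
```

Run:
```python
from h import *
look("w2.png")
```

```text
tcp [ 424.9 -339.3  189.2] cam [ 493. -340.  317.]
caps
caps_on_bench
[ 562.  -473.5   52.7] [ 563.  -475.4   12.5] 1419 [538.  31.]
[ 486.4 -332.1   53.6] [ 486.3 -332.1   11.8] 896 [321. 152.]
[ 462.5 -419.1   53.2] [ 462.2 -420.    11.9] 926 [442. 186.]
[ 432.9 -241.3   56.8] [ 432.2 -240.1    9.3] 168 [198. 228.]
[ 400.9 -271.    44.5] [ 400.3 -269.5   12.3] 203 [245. 264.]
[ 401.9 -296.8   52.8] [ 396.4 -296.2   13.6] 216 [276. 266.]
[ 376.2 -319.    44.5] [ 375.3 -320.5   16. ] 238 [306. 293.]
[ 340.6 -517.8   54.8] [ 334.5 -522.    22.6] 624 [553. 339.]
[ 329.  -570.5   54.7] [ 326.6 -573.4   18.4] 160 [615. 351.]
```

{"method": "apply_moves", "body": {
  "moves": [0.765,-0.095,0.4,0,0.765,-0.095,0.4,0,0,0,0.8,0,0,0,0.8,0,0,0,0.8,0,0,0,0.71,0,0,0,0,0,0,0,0,0],
  "grip": 0.5
}}

```text
t: 16.6
eef_pos: [486.5, -331.5, 34.5]
orientation: [-3.14, -0.001, 0.002]
contact_force: [0.7, 0.4, 0.7]
finger_gap: 42.5
gripper_force: 0.0
```

{"method": "apply_moves", "body": {
  "moves": [0,0,0,0,0,0,0,0,0,0,0,0,0,0,-0.4,0,0,0,-0.8,0,0,0,-0.8,0,0,0,-0.8,0,0,0,0,0],
  "grip": 0,
  "grip_force": 60
}}

```text
t: 17.4
eef_pos: [488.9, -335.0, 152.2]
orientation: [3.134, -0.001, 0.011]
contact_force: [0.7, -1.0, -1.5]
finger_gap: 22.6
gripper_force: 58.9
```

{"method": "apply_moves", "body": {
  "moves": [-0.54,-0.825,0,0,-0.54,-0.825,0,0,-0.54,-0.825,0,0,-0.54,-0.825,0,0,-0.05,-0.8,0,0,-0.05,-0.8,0,0,-0.05,-0.8,0,0,-0.05,-0.8,0,0,-0.05,-0.8,0,0,0.4375,-0.8125,0,0,0.4375,-0.8125,0,0,0.4375,-0.8125,0,0,0.4375,-0.8125,0,0,0.83,-0.442,0,0,0.83,-0.442,0,0,0.83,-0.442,0,0,0,0,0,0,0,0,0,0]
}}

```text
t: 19.2
eef_pos: [559.5, 142.4, 145.2]
orientation: [3.141, 0.0, -0.004]
contact_force: [-0.6, 0.3, -2.0]
finger_gap: 22.6
gripper_force: 59.1
```

Run:
```python
from h import *
s=state();print(s["eef_pos"],s["orientation"],s["finger_gap"],s["gripper_force"])
C,im,d=snap("wrist","w3.png")
```

```text
[559.53353977 142.39472122 145.18344336] [ 3.14127671e+00  2.74860892e-04 -3.95021001e-03] 22.610546455187173 59.11401987075806
```

View pics/w3.png

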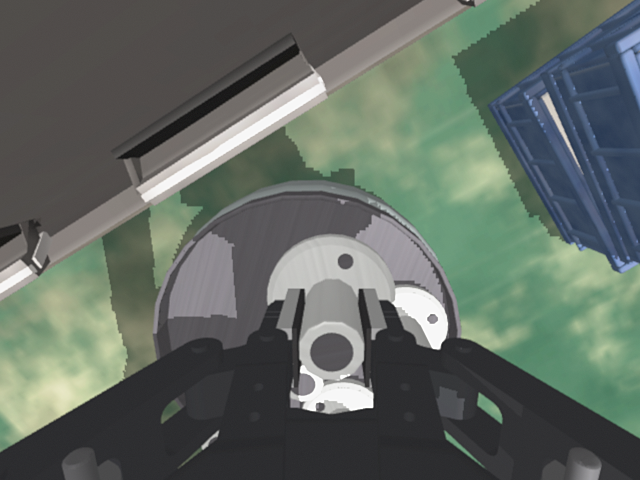

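{"method": "apply_moves", "body": {
  "moves": [0,0,0.6,0,0,0,0.6,0,0,0,0.3,0,0,0,0.1,0,0,0,0.06,0,0,0,0,0,0,0,0,0]
}}

```text
t: 19.95
eef_pos: [561.0, 142.2, 81.2]
orientation: [-3.141, 0.001, -0.004]
contact_force: [0.1, 0.1, -2.4]
finger_gap: 22.5
gripper_force: 59.4
```

{"method": "apply_moves", "body": {
  "moves": [0,0,0.05,0,0,0,0.05,0,0,0,0.03,0,0,0,0,0]
}}

```text
t: 20.35
eef_pos: [561.2, 142.3, 80.5]
orientation: [3.141, -0.0, 0.007]
contact_force: [-12.8, -1.5, 33.6]
finger_gap: 22.3
gripper_force: 63.3
```

{"method": "apply_moves", "body": {
  "moves": [0,0,-0.1,0,-0.05,0,0,0,-0.03,0,0,0,0,0,0.05,0,0,0,0.03,0,0,0,0.02,0,0,0,0,0]
}}

```text
t: 21.05
eef_pos: [560.1, 142.4, 80.5]
orientation: [-3.141, 0.001, -0.013]
contact_force: [-7.9, -0.4, 36.4]
finger_gap: 22.5
gripper_force: 63.2
```

{"method": "apply_moves", "body": {
  "moves": [0,0,-0.07,0,0,0,0,0,0,0,0,0,0,0,-0.8,0,0,0,-0.8,0,-0.65,0,-0.8,0,-0.65,0,-0.8,0,-0.65,0,-0.6,0,-0.6,0,0,0,0,0,0,0,0,0,0,0],
  "grip": 0.5
}}

```text
t: 22.15
eef_pos: [454.9, 142.3, 229.2]
orientation: [3.142, -0.001, -0.001]
contact_force: [-0.0, -0.0, -0.3]
finger_gap: 42.9
gripper_force: 0.0
```

Run:
```python
from h import *
look("w4.png")
C,im,d=snap("top"); P=cloud(C,d)
print("bench");[print(*b) for b in blobs(P,(380,620,-480,-250),42,62,8)]
```

```text
tcp [455.4 142.2 229.1] cam [523. 143. 357.]
caps
[599.4 262.8  95.7] [597.7 265.3  28.3] 939 [143.  18.]
[558.2 142.7  97.4] [558.5 142.7  11.9] 1079 [331.  88.]
[508.   95.4  97.4] [507.7  94.8  11.9] 935 [399. 165.]
[498.  158.7  97.5] [497.5 159.   11.9] 883 [309. 180.]
[455.6 207.4  97. ] [454.9 208.5  12.1] 857 [244. 238.]
[437.1 134.9  97.1] [436.  134.6  12.1] 799 [342. 262.]
caps_on_bench
rim [497.32920346 158.61422621] 99.66529842869932 3318
bench
[ 560.6 -471.5   51.5] [ 562.  -473.5   12.6] 53 [452. 230.]
[ 460.  -418.5   52.5] [ 460.4 -419.5   12.4] 61 [434. 266.]
[ 405.7 -267.7   44.7] [ 405.6 -265.6   25.7] 108 [379. 286.]
[ 385.2 -320.1   44.2] [ 383.7 -322.3   18. ] 30 [398. 293.]
[ 388.5 -277.6   50.4] [ 387.4 -278.7    7.3] 10 [383. 292.]
```

View pics/w4.png

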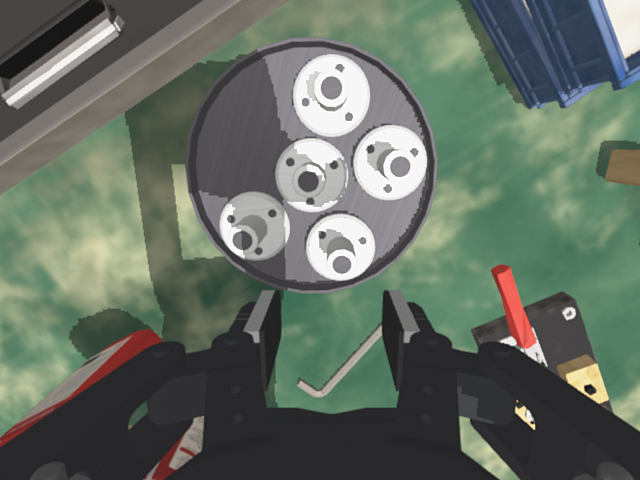

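{"method": "apply_moves", "body": {
  "moves": [-0.27,0.76,0.16,0,-0.27,0.76,0.16,0,-0.27,0.76,0.16,0,-0.27,0.76,0.16,0,-0.27,0.76,0.16,0,-0.27,0.76,0.16,0,0.075,0.8,0,0,0.075,0.8,0,0,0.075,0.8,0,0,0.075,0.8,0,0,0.075,0.8,0,0,0.238,0.915,0,0,0.238,0.915,0,0,0.238,0.915,0,0,0.238,0.915,0,0,0.238,0.915,0,0,0.238,0.915,0,0,0,0,0,0,0,0,0,0]
}}

```text
t: 24.15
eef_pos: [461.7, -420.6, 189.3]
orientation: [-3.139, 0.003, 0.003]
contact_force: [0.7, 0.5, -0.5]
finger_gap: 42.5
gripper_force: 0.0
```

Run:
```python
from h import *
look()
```

```text
tcp [ 461.7 -419.6  189.7] cam [ 530. -420.  317.]
caps
caps_on_bench
[ 562.6 -474.7   53.3] [ 562.9 -475.4   12. ] 1086 [412.  92.]
[ 463.2 -420.4   53.3] [ 462.2 -420.3   11.9] 798 [332. 235.]
[ 432.8 -241.4   56.3] [ 432.3 -240.5    9.8] 245 [ 98. 275.]
[ 396.  -295.2   49.6] [ 391.7 -290.3   36.1] 660 [177. 315.]
```

{"method": "apply_moves", "body": {
  "moves": [0,0,0.8,0,0,0,0.8,0,0,0,0.8,0,0,0,0.8,0,0,0,0.73,0,0,0,0,0,0,0,0,0],
  "grip": 0.5
}}

```text
t: 24.9
eef_pos: [462.0, -418.8, 34.3]
orientation: [-3.141, -0.0, 0.001]
contact_force: [1.0, -0.7, 0.3]
finger_gap: 42.3
gripper_force: 0.0
```

{"method": "apply_moves", "body": {
  "moves": [0,0,0,0,0,0,0,0,0,0,0,0,0,0,-0.4,0,0,0,-0.8,0,0,0,-0.8,0,0,0,-0.8,0,0,0,0,0,0,0,0,0],
  "grip": 0,
  "grip_force": 80
}}

```text
t: 25.8
eef_pos: [462.1, -420.0, 147.3]
orientation: [3.14, -0.001, 0.002]
contact_force: [-0.4, 0.6, -2.4]
finger_gap: 21.8
gripper_force: 78.5
```

{"method": "apply_moves", "body": {
  "moves": [-0.28,-0.917,0,0,-0.28,-0.917,0,0,-0.28,-0.917,0,0,-0.28,-0.917,0,0,-0.28,-0.917,0,0,-0.28,-0.917,0,0,-0.025,-0.8,0,0,-0.025,-0.8,0,0,-0.025,-0.8,0,0,-0.025,-0.8,0,0,-0.025,-0.8,0,0,0.4,-0.8,0,0,0.4,-0.8,0,0,0.4,-0.8,0,0,0.4,-0.8,0,0,0.4,-0.8,0,0,0.51,-0.778,0,0,0.51,-0.778,0,0,0.51,-0.778,0,0,0,0,0,0]
}}

```text
t: 27.8
eef_pos: [532.4, 216.9, 144.2]
orientation: [-3.14, -0.003, 0.001]
contact_force: [-0.8, -0.7, -1.5]
finger_gap: 22.0
gripper_force: 79.0
```

{"method": "apply_moves", "body": {
  "moves": [0,0,0,0,0,0,0.5,0,0,0,0.5,0,0,0,0.4,0,0,0,0.1,0,0,0,0,0]
}}

```text
t: 28.4
eef_pos: [530.1, 212.6, 85.2]
orientation: [3.141, -0.003, -0.005]
contact_force: [-0.4, -0.0, -1.3]
finger_gap: 22.1
gripper_force: 79.0
```

{"method": "apply_moves", "body": {
  "moves": [0,0,0.05,0,0,0,0.05,0,0,0,0.05,0,0,0,0,0]
}}

```text
t: 28.8
eef_pos: [531.7, 213.8, 80.6]
orientation: [-3.141, 0.001, -0.002]
contact_force: [0.6, -0.2, -0.1]
finger_gap: 22.1
gripper_force: 79.6
```

{"method": "apply_moves", "body": {
  "moves": [0,0,0.04,0,0,0,0.02,0,0,0,0,0]
}}

```text
t: 29.1
eef_pos: [531.8, 213.8, 80.5]
orientation: [-3.142, 0.0, -0.003]
contact_force: [-5.8, -2.6, 16.3]
finger_gap: 22.2
gripper_force: 81.0
```

{"method": "apply_moves", "body": {
  "moves": [0,0,-0.04,0,0,0,0,0,0,0,0,0,0,0,-0.8,0,0,0,-0.8,0,-0.48,0.375,-0.8,0,-0.48,0.375,-0.8,0,-0.48,0.375,-0.6,0,-0.48,0.375,0,0,0,0,0,0,0,0,0,0],
  "grip": 0.5
}}

```text
t: 30.2
eef_pos: [454.5, 153.7, 231.3]
orientation: [-3.141, 0.002, -0.001]
contact_force: [0.2, 0.5, -0.3]
finger_gap: 43.1
gripper_force: 0.0
```

Run:
```python
from h import *
C,im,d,P=look()
C,im,d=snap("top","top2.png"); P=cloud(C,d)
print("timer");[print(*b) for b in blobs(P,(330,480,-350,-160),79,92,5)]
print("stop");[print(*b) for b in blobs(P,(330,480,-260,-160),58,79)]
```

```text
tcp [454.8 153.9 231. ] cam [522. 154. 360.]
caps
[600.6 260.8  95.7] [598.3 264.4  29.3] 827 [165.  17.]
[558.2 142.8  97.5] [558.6 142.7  12. ] 1067 [348.  88.]
[530.7 213.1  97.2] [530.7 213.8  12. ] 1010 [245. 131.]
[508.   95.6  97.3] [507.8  94.7  12. ] 938 [414. 165.]
[497.9 158.9  97.6] [497.6 158.9  11.8] 863 [324. 179.]
[455.6 207.7  97.1] [454.6 208.4  11.9] 829 [259. 237.]
[437.1 135.1  97.1] [435.9 134.9  11.9] 793 [356. 260.]
caps_on_bench
rim [497.29475793 158.68072647] 99.67297545512102 3260
timer
[ 389.4 -289.2   83.1] [ 389.7 -289.3   14.4] 65 [389. 292.]
stop
[ 431.1 -219.8   63.6] [ 430.9 -219.7   20.7] 171 [362. 276.]
```

View pics/top2.png

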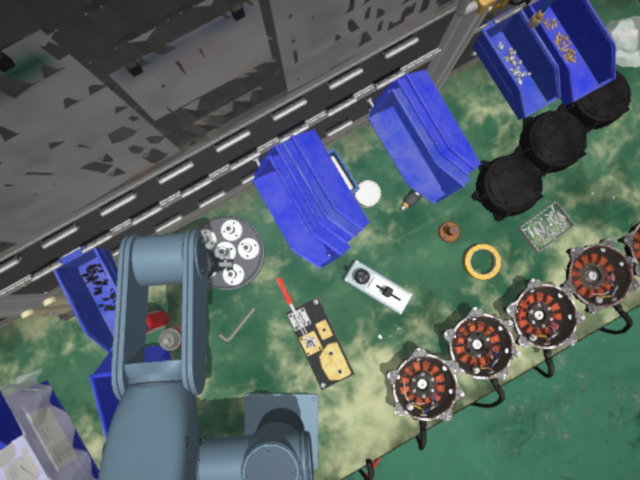

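{"method": "apply_moves", "body": {
  "moves": [-0.27,0.808,0.17,0,-0.27,0.808,0.17,0,-0.27,0.808,0.17,0,-0.27,0.808,0.17,0,-0.27,0.808,0.17,0,-0.27,0.808,0.17,0,0.0735,0.9225,0,0,0.0735,0.9225,0,0,0.0735,0.9225,0,0,0.0735,0.9225,0,0,0.0735,0.9225,0,0,0.0735,0.9225,0,0,0,0,0.4,0.953,0,0,0.4,0.953,0,0,0.4,0.953,0,0,0.4,0.953,0,0,0,0,0,0,0,0,0],
  "grip": 0,
  "grip_force": 30
}}

```text
$.moves: bad value
```

Run:
```python
from h import *
C,im,d=snap("wrist","w5.png"); P=cloud(C,d); s=state(); print(s["eef_pos"],s["orientation"],s["finger_gap"])
print("timer");[print(*b) for b in blobs(P,(330,480,-350,-160),79,90,50)]
print("stop");[print(*b) for b in blobs(P,(330,480,-260,-160),60,72,50)]
```

```text
[454.9866928  154.0320249  230.73991936] [-3.14149318e+00  7.47326573e-04  1.15108784e-03] 42.46655797646358
timer
stop
```

View pics/w5.png

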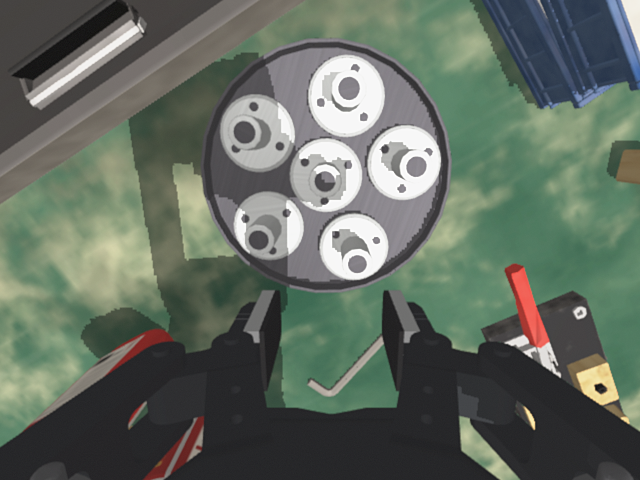

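The move was refused because I miscounted the numbers, so nothing moved. The picture shows all six caps packed, with the middle one at (325,175).

{"method": "apply_moves", "body": {
  "moves": [-0.27,0.808,0.17,0,-0.27,0.808,0.17,0,-0.27,0.808,0.17,0,-0.27,0.808,0.17,0,-0.27,0.808,0.17,0,-0.27,0.808,0.17,0,0.0735,0.9225,0,0,0.0735,0.9225,0,0,0.0735,0.9225,0,0,0.0735,0.9225,0,0,0.0735,0.9225,0,0,0.0735,0.9225,0,0,0,0,0.4,0.953,0,0,0.4,0.953,0,0,0.4,0.953,0,0,0.4,0.953,0,0,0,0,0,0,0,0],
  "grip": 0,
  "grip_force": 30
}}

```text
t: 32.15
eef_pos: [407.4, -261.5, 126.1]
orientation: [-3.032, 0.821, 0.002]
contact_force: [0.5, 0.1, 0.5]
finger_gap: -0.5
gripper_force: 0.0
```

Run:
```python
from h import *
C,im,d=snap("wrist","w6.png"); P=cloud(C,d); s=state(); print(s["eef_pos"],s["orientation"],s["finger_gap"])
print("timer");[print(*b) for b in blobs(P,(330,480,-350,-160),79,90,50)]
print("stop");[print(*b) for b in blobs(P,(330,480,-260,-160),60,72,50)]
```

```text
[ 407.6702143  -261.82171139  126.7365055 ] [ 3.03218383e+00 -8.21732551e-01  2.33594133e-04] -0.04362644117622197
timer
[ 392.5 -290.4   83.4] [ 391.  -290.    15.4] 1972 [397. 280.]
stop
[ 433.2 -222.9   64.4] [ 432.3 -221.3   20.5] 3776 [248. 265.]
```

View pics/w6.png

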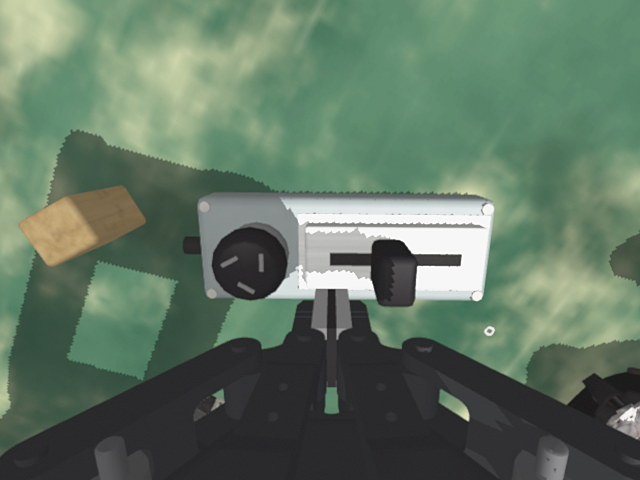

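{"method": "apply_moves", "body": {
  "moves": [0,0,0.5,0,0,0,0.4,0,0,0,0.27,0,0,0,0,0,0,0.15,0,0,0,0.15,0,0,0,0.15,0,0,0,0.15,0,0,0,0,0,0]
}}

```text
t: 33.1
eef_pos: [394.7, -283.4, 80.1]
orientation: [3.029, -0.828, 0.001]
contact_force: [0.2, 0.8, 0.3]
finger_gap: -0.2
gripper_force: 0.0
```

{"method": "apply_moves", "body": {
  "moves": [0,0.15,0,0,0,0.15,0,0,0,0.15,0,0,0,0.1,0,0,0,0,0,0]
}}

```text
t: 33.6
eef_pos: [384.0, -300.6, 79.7]
orientation: [-3.028, 0.829, -0.001]
contact_force: [4.2, 5.7, 2.7]
finger_gap: -0.0
gripper_force: 3.4
```

Run:
```python
from h import *
C,im,d=snap("top"); P=cloud(C,d); print("timer");[print(*b) for b in blobs(P,(300,480,-400,-250),79,90,5)]
C,im,d=snap("wrist","w7.png"); P=cloud(C,d); s=state(); print(s["eef_pos"],s["contact_force"])
print("timer");[print(*b) for b in blobs(P,(330,480,-350,-160),79,90,50)]
```

```text
timer
[ 383.98028345 -300.59756046   79.7408514 ] [4.02952858 5.24428656 2.68917364]
timer
[ 381.  -318.2   83.8] [ 382.1 -310.9   24. ] 3395 [377. 313.]
```

View pics/w7.png

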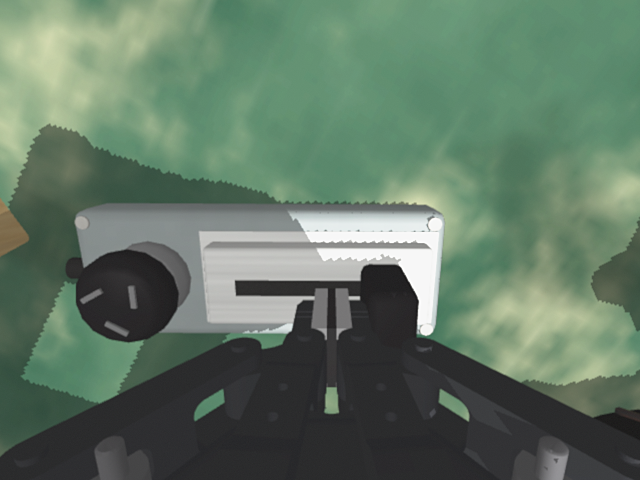

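{"method": "apply_moves", "body": {
  "moves": [0,0.07,0,0,0,0.05,0,0,0,0,0,0,0,0,0,0]
}}

```text
t: 34.1
eef_pos: [383.4, -301.3, 79.9]
orientation: [-3.023, 0.828, -0.003]
contact_force: [14.1, 17.8, 8.5]
finger_gap: -0.0
gripper_force: 11.6
```

{"method": "apply_moves", "body": {
  "moves": [0,-0.3,0,0,0,0,-0.6,0,0,0,-0.6,0,0.01,-0.72,-0.2,0,0,-0.72,0,0,0.01,-0.715,0,0,0,0,0,0,0,0,0,0,0,0,0,0],
  "grip": 0.75
}}

```text
t: 35.0
eef_pos: [431.5, -221.9, 135.6]
orientation: [3.03, -0.827, -0.001]
contact_force: [-0.5, -0.0, -0.1]
finger_gap: 64.2
gripper_force: 0.0
```

Run:
```python
from h import *
C,im,d=snap("top"); P=cloud(C,d); print("timer");[print(*b) for b in blobs(P,(300,480,-400,-240),78,90,5)]
C,im,d=snap("wrist","w8.png"); P=cloud(C,d); s=state(); print(s["eef_pos"],s["joint_pos"],s["finger_gap"])
print("timer");[print(*b) for b in blobs(P,(330,480,-350,-240),79,90,50)]
print("stop");[print(*b) for b in blobs(P,(330,480,-260,-160),60,72,50)]
```

```text
timer
[ 431.40945488 -222.08641993  135.57760028] [-7.05520347e-01  2.50727567e-01  1.83932986e+00 -4.39500620e-04
  1.05167586e+00  1.39959441e+00] 64.36719137679158
timer
[ 374.7 -319.6   83.3] [ 373.2 -320.2   15.4] 1905 [546. 275.]
stop
[ 433.5 -222.    64.4] [ 432.4 -221.3   20.6] 3448 [330. 262.]
```

View pics/w8.png

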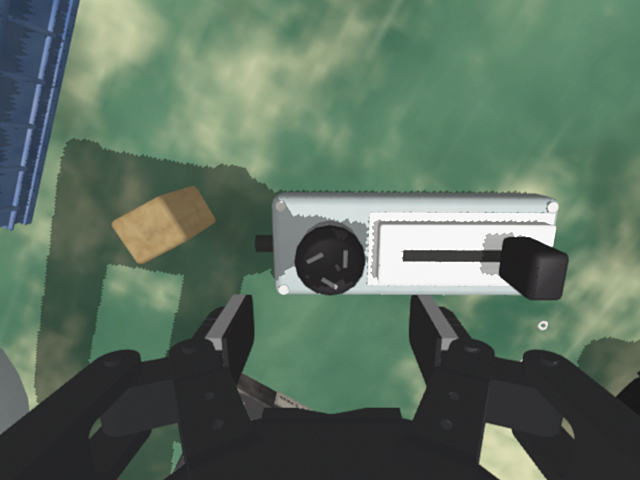

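{"method": "apply_moves", "body": {
  "moves": [0.02,0,0.6,0,0,0,0.6,0,0,0,0.45,0,0,0,0.2,0,0,0,0,0,0,0,0,0]
}}

```text
t: 35.7
eef_pos: [432.8, -222.2, 62.2]
orientation: [3.03, -0.828, 0.001]
contact_force: [1.0, -0.3, 0.5]
finger_gap: 64.3
gripper_force: 0.0
```

{"method": "apply_moves", "body": {
  "moves": [0,0,0,0,0,0,0,0,0,0,0,0,0,0,0,0],
  "grip": 0,
  "grip_force": 45
}}

```text
t: 36.1
eef_pos: [433.2, -222.0, 62.9]
orientation: [3.03, -0.827, 0.003]
contact_force: [-0.4, 1.4, 6.4]
finger_gap: 41.6
gripper_force: 45.0
```

{"method": "apply_moves", "body": {
  "moves": [0,0,-0.02,0.8,0,0,-0.025,0.8,0,0,-0.025,0.8,0,0,-0.025,0.8,0,0,-0.025,0.8,0,0,-0.025,0.8,0,0,-0.025,0.8,0,0,-0.02,0.6,0,0,0,0,0,0,0,0,0,0,0,0]
}}

```text
t: 37.2
eef_pos: [432.4, -222.6, 70.5]
orientation: [2.404, -2.02, 0.002]
contact_force: [-4.1, -3.0, 6.5]
finger_gap: 41.5
gripper_force: 45.6
```

{"method": "apply_moves", "body": {
  "moves": [0,0,0,0,0,0,0,0,0,0,0,0,0,0,-0.7,0,0,0,-0.9,0,0,0,-0.9,0,0,0,0,0,0,0,0,0],
  "grip": 0.75
}}

```text
t: 38.0
eef_pos: [433.0, -221.7, 170.0]
orientation: [-2.404, 2.022, -0.003]
contact_force: [0.3, -0.2, 0.3]
finger_gap: 64.0
gripper_force: 0.0
```

Run:
```python
from h import *
C,im,d=snap("wrist","w9.png"); P=cloud(C,d); s=state(); print(s["eef_pos"],s["finger_gap"])
print("timer");[print(*b) for b in blobs(P,(330,480,-350,-240),79,90,50)]
print("stop");[print(*b) for b in blobs(P,(330,480,-260,-160),64,79,50)]
q=P[(np.hypot(P[...,0]-432,P[...,1]+221)<15)]; print(np.nanmedian(q[:,2]),np.nanpercentile(q[:,2],[10,90]))
```

```text
[ 432.28747813 -221.16025714  168.86816919] 64.40976475925643
timer
[ 373.5 -320.2   83.4] [ 372.5 -320.5   15.4] 1840 [467. 107.]
stop
[ 432.1 -223.4   71.4] [ 431.8 -221.4   21.4] 3043 [333. 249.]
238.2087151936559 [ 73.06534034 245.97153634]
```

View pics/w9.png

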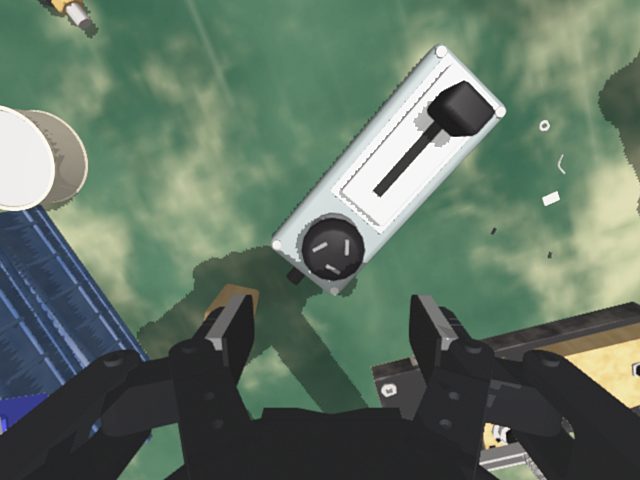

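The marks on the head at (333,248) sit as they did in the last picture, so the head turned with the gripper, about 49° (0.86 rad). It is up about 7 mm on its pressed height, and the timer is at the end of its slot.

Run:
```python
from h import *
print(ctrl.sign_off())
```

```text
the job is handed in; nothing more can be done
None
```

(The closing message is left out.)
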